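Knock in the two sprung transport locks of a shaker base

ROBOT

A 6-joint arm with a two-finger parallel gripper is mounted at the origin on a cart in front of the work surface, level with it; the furniture and walls round the work are solid. World frame = base frame: x ahead of the robot, y to its left, z up, the work surface at z = 0. Lengths are in mm, angles in degrees, forces in N, time in s.
With the tool pointing down it reaches from about 375 to 975 mm from the base axis. Payload 3.8 kg.
Tool frame: the origin (TCP) lies midway between the tips of the shut fingers; the grasp point (between the pads) lies 19 mm behind it (robot.grip_depth is the distance from the TCP to the grasp point, in mm); z points along the fingers, x is the direction in which the jaws open and shut, and the axes are right-handed (so a half turn about z gives the same grasp; the last joint's range is limited). The gripper opens to 88 mm and grips with 3 to 60 N. Pads are 18 mm wide; open, the fingers measure 123 mm over their backs; the gripper's body (75 mm by 187 mm) begins 45 mm behind the grasp point.
Start: joints at [67.672, 15.12, 91.902, -0, 72.978, -2.114], TCP at [233.228, 633.421, 238.706] pointing down, gripper open.
Joint ranges: [-150.88, 150.88], [-54.13, 125.18], [17.81, 147.31], [-75.09, 255.09], [0, 152.58], [-146.25, 146.25]. Speed limits (degrees/s): [147.25, 147.25, 180, 180, 180, 180].

INTERFACE

Orientations are given as [roll, pitch, yaw] about the fixed x, y, z axes, in that order (R = Rz(yaw) Ry(pitch) Rx(roll)).
In Python, from plant import robot, imaging gives the robot as it stands. The module is installed in compiled form; this text tells all that it offers.
- The arm moves only by the tool step_arm, never from a script. Its argument "moves" is a list of rows, each a list of 7 numbers: the shift along the tool's x, y, z in m, then the turn, a rotation vector about the tool's x, y, z in degrees, then the closure, from 0 (fully open) to 1 (shut). In form: [[dx, dy, dz, rx, ry, rz, gripper], ...]. A call has 1 to 8 rows; each row shifts and turns the pose as measured when the row begins, along the tool's axes as they then stand; what a row does not reach is not made up. A row lasts 1/8 s, in which the tool goes at most 62.5 mm and 10.7 degrees, less where a joint would pass 70% of its speed; a pose out of reach is approached as far as the arm can. A call is refused whole if a number of a shift passes 0.0625 or a number of a turn 10.7, either way. A call with a gripper value outside its range is refused whole. The fingers move at their own pace and stop on an object; the grip force is fixed at half the most. Time passes only in rows, so rows that do not move let the fingers close. It gives the time, the measured TCP pose, the force and the opening at its end, in the units of the state.
- robot.observe(): the state, without advancing time (a new reading comes with each control period).
- imaging.capture(name): name is "side" or "top" or "wrist"; returns the picture (400x640x3 uint8, red, green, blue); there is no depth.
- imaging.camera_model(name): a dict with "K" (3x3 intrinsics, pixels), "world_from_camera" (4x4, takes a point from camera to world coordinates). Camera axes: x right, y up, looking along -z (the intrinsics and any distortion apply to the point x, -y, -z); pixel columns grow to the right and rows downward; lengths in mm; the calibration is good to about 2 mm. A picture is of the moment at which its call begins: read the wrist's pose just before it. camera_model takes no time and is no camera call; for the wrist camera it gives the pose at the moment of the call.
- robot.finish_job(): hands the job in, once; it reports no verdict.
The state is a dict: "clock": time; "joint_pos": joint angles; "joint_velocities": joint speeds; "tau": joint torques, N m; "ee_pos": TCP position; "tool_rot": TCP orientation; "wrist_force": force on the tool from outside, world axes, zero at the start; "ft_torque": the same for the moment, N m; "gripper_width": opening from 0.0 (shut) to 1.0 (fully open).
Only numpy, scipy, OpenCV 4.12 (cv2) and the standard library are available. Lean on these libraries where they do the work, as an engineer would, in place of code of your own. Each camera call takes 0.05 s, during which the arm holds its last target.

TASK

Lock the shaker base for transport: take the mallet and knock in its two sprung lock pins, first the upright one on the deck, then the one on the sloping shoulder. Strike each pin square on, along its own axis and with the middle of the mallet's face, with a quick blow rather than a slow push, and not with the fingers; a pin driven too little springs back, one driven home stays down. Then stand the mallet back upright in the middle of its pad and let go, leaving everything else where it is.

Things in the scene. Friction and masses are not known exactly. Their poses are not given: they have to be found in the camera images.
- housing: Fixed grey shaker base, 170 mm deep (x) by 150 mm wide (y) by 60 mm high; origin at the centre of its underside, z up, its front (the sloping shoulder) at -x. The front 69 mm of its top slopes at 35 degrees, rising from 12 mm above the worktop at the front edge to the flat deck, 60 mm above it. A round boss 42 mm across at the foot, 20 mm high, stands on the deck at (42, -32) mm
- upright_collar: Fixed aluminium collar of the upright lock, a ring 49 mm outside, 27 mm bore, standing 12 mm above the deck; origin at the centre of its rim, z along the pin's axis outward (up). At (24, 34, 72) mm in the housing's frame
- upright_pin: Steel lock pin 26 mm across in the upright collar; origin at the centre of its flat top (the face to strike), z outward along its axis. Slides only along z. Out: top 30 mm above the collar's rim. Home: bottomed after 26 mm of travel, top 4 mm above the rim, so that it bottoms before the mallet can touch the collar; the dark ring round it (4.5 to 7.5 mm below the top) has then just gone in
- slope_collar: The same collar on the sloping shoulder; its z (outward) leans 35 degrees from vertical toward the housing's -x. Its rim's centre lies at about (-58, -34, 45) mm in the housing's frame
- slope_pin: The same pin in the slope collar; origin at the centre of its top, z outward along its leaning axis. Both pins have an over-centre spring: about 8 N starts one, then ever less; let go before 14 mm of travel it jumps back out, beyond 19 mm it snaps home and stays. A quick blow: the mallet goes faster than 50 mm/s while driving it; square on means within 15 degrees of its axis
- mallet: Loose mallet, 340 g: round head 46 mm across, 70 mm long, with white plastic faces at both ends, standing upright on one; origin at the centre of that lower face, z up along the head's axis. A level wooden handle, 24 mm wide (y) by 28 mm high (z), runs along -x: centred at z = 35 mm, from x = -23 to its end at x = -165 mm. Centre of mass about 6 mm from the head's axis, handle side
- mallet_pad: Fixed black rubber pad 120 x 120 x 6 mm on the worktop on which the mallet stands; origin at the centre of its underside. The head must finally stand wholly or nearly wholly on it
- amber_bottle: Bystander: brown bottle with black cap, 58 mm across, 115 mm high; origin at the centre of its underside
- tape: Bystander: flat roll of masking tape, 104 mm across, 25 mm high; origin at the centre of its underside
- petri: Bystander: low stack of petri dishes, 82 mm across, 22 mm high; origin at the centre of its underside
- tip_box: Bystander: navy pipette tip box 90 x 122 x 71 mm; origin at the centre of its underside
- beaker: Bystander: small glass beaker, 51 mm across, 69 mm high; origin at the centre of its underside
Things that resemble listed ones, but are neither listed nor needed, are in the scene too. Leave any purple look-alike of the mallet alone.

How it is judged:
By the outcome, as a careful person would: the job done as asked, in the order asked, and still so for the second after the job is handed in, with the robot touching nothing.
It also fails if it takes over 72 s, if anything falls off the work surface, if the arm or the gripper's body presses on something with over 40 N, if the wrist force passes 120 N, or if a joint passes its speed limit or range.

## Working session

There is one attempt and no reset: what is moved stays moved. The work goes in short steps, Python scripts to look and compute and a tool call to move; the robot and the scene stay as the last step left them, time stands still between calls to the robot, and variables do not carry over. Pictures are saved under pics/ and viewed, and the job is handed in when it is done.

Besides the shell and the picture viewer there is one more tool, called in YAML: its name, and indented under it one key for each argument. step_arm: Moves the arm, as the interface text tells. Its arguments: {"type":"object","properties":{"moves":{"type":"array"}},"required":["moves"]}

```bash
mkdir -p pics
python3 - <<'E'
from plant import robot, imaging
import cv2
s=robot.observe();print(s)
for n in ["side","top","wrist"]:
    m=imaging.camera_model(n);print(n,m)
    cv2.imwrite(f"pics/{n}0.png",imaging.capture(n)[:,:,::-1])
E
```

```text
{'clock': 0.0, 'joint_pos': array([ 6.76735817e+01,  1.51680001e+01,  9.19794067e+01, -1.99858001e-03,
        7.29766930e+01, -2.11371319e+00]), 'joint_velocities': array([ 0.06166576,  0.02732538, -0.00173184, -0.02544422,  0.02024479,
        0.06441881]), 'tau': array([-9.41342842e-04, -5.02099550e+01, -3.56883109e+01,  7.30145490e-02,
        2.90645740e-02, -1.41813684e-04]), 'ee_pos': array([232.96003493, 632.78676237, 237.41902987]), 'tool_rot': array([-1.79997331e+02,  1.24085767e-01,  6.97878850e+01]), 'wrist_force': array([-0.06597285, -0.21587756,  0.20109374]), 'ft_torque': array([ 0.00223742,  0.03911282, -0.07942739]), 'gripper_width': 0.9986959968416497}
side {'K': array([[462.7821259 ,   0.        , 320.84577469],
       [  0.        , 462.7821259 , 207.70289836],
       [  0.        ,   0.        ,   1.        ]]), 'world_from_camera': array([[ 5.34604665e-01,  6.30966500e-01, -5.62209150e-01,
        -3.91077503e+02],
       [-8.45026000e-01,  3.90170443e-01, -3.65647488e-01,
        -5.77167469e+02],
       [-1.13539224e-02,  6.70558202e-01,  7.41770036e-01,
     
[... 465 characters left out ...]
      [ 1.37248385e-02,  1.96060885e-01,  9.80495670e-01,
         1.25254835e+03],
       [ 0.00000000e+00,  0.00000000e+00,  0.00000000e+00,
         1.00000000e+00]])}
wrist {'K': array([[314.20468117,   0.        , 321.42542066],
       [  0.        , 314.20468117, 199.33330357],
       [  0.        ,   0.        ,   1.        ]]), 'world_from_camera': array([[ 3.45406950e-01, -9.06361911e-01, -2.43314866e-01,
         1.69643062e+02],
       [ 9.38450843e-01,  3.33038470e-01,  9.16263760e-02,
         6.56765427e+02],
       [-2.01344653e-03, -2.59987428e-01,  9.65609902e-01,
         3.82775272e+02],
       [ 0.00000000e+00,  0.00000000e+00,  0.00000000e+00,
         1.00000000e+00]])}
```

View pics/side0.png

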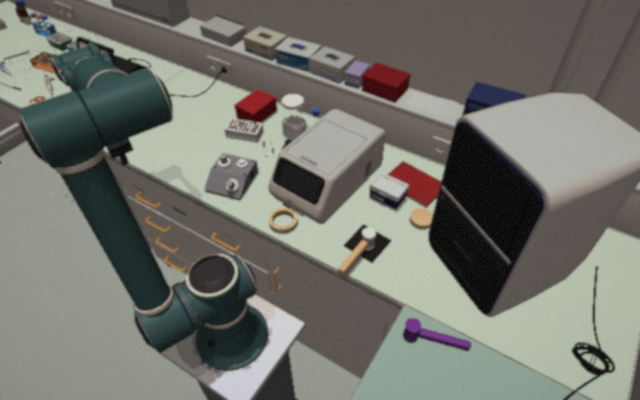

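View pics/top0.png

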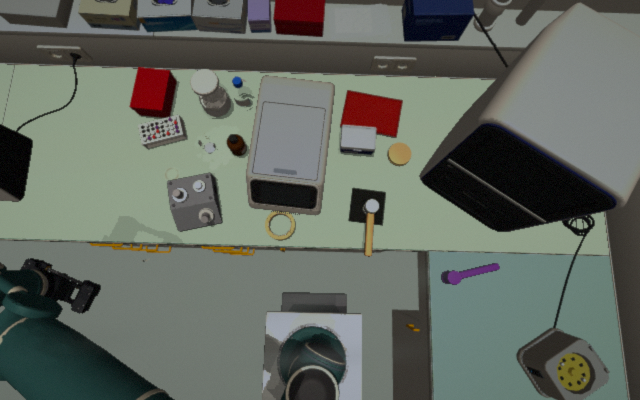

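View pics/wrist0.png

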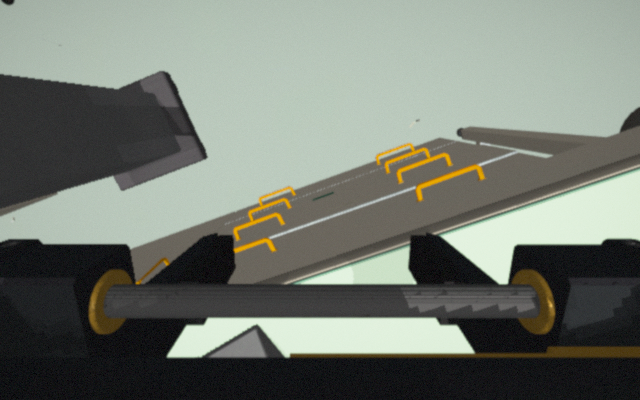

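```bash
cat > h.py <<'E'
import numpy as np, cv2
from plant import robot, imaging
def proj(m,P):
    P=np.atleast_2d(P).astype(float);T=np.linalg.inv(m["world_from_camera"])
    c=P@T[:3,:3].T+T[:3,3]; q=np.c_[c[:,0],-c[:,1],-c[:,2]]@m["K"].T
    return q[:,:2]/q[:,2:]
def ray(m,uv):
    d=np.linalg.inv(m["K"])@[uv[0],uv[1],1]; T=m["world_from_camera"]
    return T[:3,3], T[:3,:3]@[d[0],-d[1],-d[2]]
def onz(m,uv,z):
    o,d=ray(m,uv); return o+d*(z-o[2])/d[2]
def tri(m1,a,m2,b):
    o1,d1=ray(m1,a);o2,d2=ray(m2,b)
    A=np.c_[d1,-d2];t=np.linalg.lstsq(A,o2-o1,rcond=None)[0]
    p,q=o1+t[0]*d1,o2+t[1]*d2
    return (p+q)/2,np.linalg.norm(p-q)
def crop(img,x0,x1,y0,y1,k,fn):
    cv2.imwrite(fn,cv2.resize(img[y0:y1,x0:x1],None,fx=k,fy=k,interpolation=cv2.INTER_CUBIC))
E
python3 - <<'E'
from h import *
s=cv2.imread("pics/side0.png");t=cv2.imread("pics/top0.png")
a=cv2.resize(t[160:240,155:235],None,fx=5,fy=5,interpolation=2);b=cv2.resize(t[180:260,340:420],None,fx=5,fy=5,interpolation=2)
cv2.imwrite("pics/c1.png",np.hstack([a,b]))
a=cv2.resize(s[145:205,190:270],None,fx=5,fy=5,interpolation=2);b=cv2.resize(s[215:275,330:410],None,fx=5,fy=5,interpolation=2)
cv2.imwrite("pics/c2.png",np.hstack([a,b]))
E
```

```text
(no output)
```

View pics/c1.png

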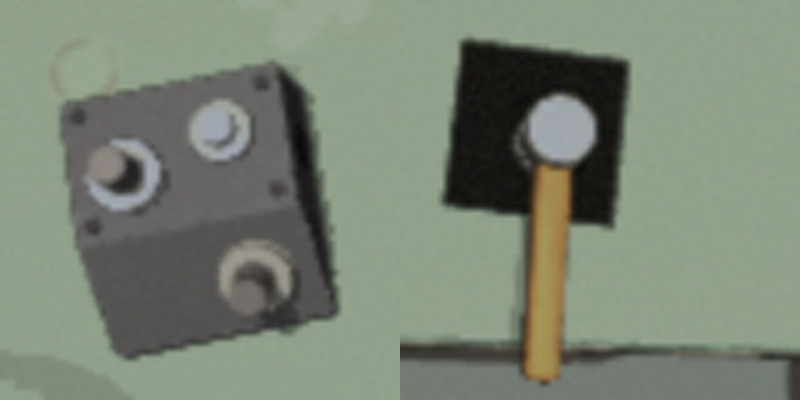

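View pics/c2.png

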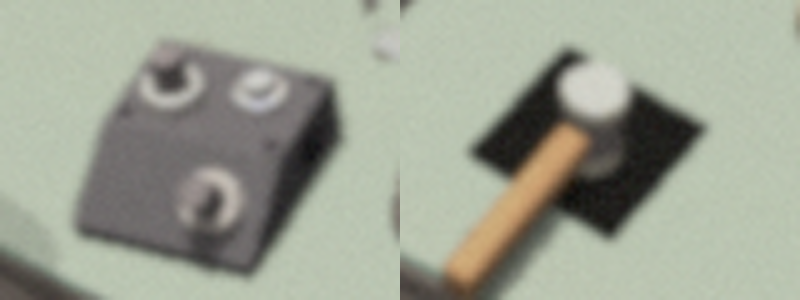

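Run:
```python
from h import *
T=imaging.camera_model("top");S=imaging.camera_model("side")
tc=lambda x,y:(155+x/5-.4,160+y/5-.4); tm=lambda x,y:(340+(x-400)/5-.4,180+y/5-.4)
sc=lambda x,y:(190+x/5-.4,145+y/5-.4); sm=lambda x,y:(330+(x-400)/5-.4,215+y/5-.4)
P=lambda n,v:print(n,np.round(v,1))
ct,cs=tm(561,130),sm(593,90)
P("mallet top tri",tri(T,ct,S,cs)[0]);P("onz76 T",onz(T,ct,76));P("S",onz(S,cs,76))
P("handle end T z55",onz(T,tm(542,375),55)); P("handle start T",onz(T,tm(554,170),55))
P("pad",[onz(T,tm(*p),6)[:2] for p in [(460,40),(628,62),(612,226),(445,204)]])
P("padS",[onz(S,sm(*p),6)[:2] for p in [(570,47),(706,127),(612,238),(470,152)]])
pts=[onz(T,tc(*p),z) for p,z in [((65,103),60),((278,66),60),((123,357),0),((338,315),12)]]
P("H",pts)
P("upcollar T",onz(T,tc(122,176),72));P("S",onz(S,sc(171,86),72)); P("pin T",onz(T,tc(105,165),102));P("S",onz(S,sc(168,52),102))
P("slcollar T",onz(T,tc(257,277),45));P("S",onz(S,sc(211,200),45));P("slpin T",onz(T,tc(248,293),69.6));P("S",onz(S,sc(199,189),69.6))
P("boss T",onz(T,tc(218,128),80));P("S",onz(S,sc(262,80),80))
# obstacles: centrifuge
for uv in [(250,205),(320,210),(262,78),(332,83)]: P("centr",[onz(T,uv,z)[:2] for z in (0,200)])
P("centr tri",tri(T,(250,180),S,(276,148))[0])
P("centr tri back",tri(T,(333,83),S,(383,127))[0])
```

```text
mallet top tri [ 503.2 -181.8   71. ]
onz76 T [ 502.7 -181.5   76. ]
S [ 498.8 -183.    76. ]
handle end T z55 [ 342.9 -171.9   55. ]
handle start T [ 479.2 -180.    55. ]
pad [[ 578.5 -121. ]
 [ 566.  -240. ]
 [ 449.1 -227.8]
 [ 461.2 -111.6]]
padS [[ 577.2 -127.3]
 [ 563.3 -241.5]
 [ 446.9 -230.5]
 [ 459.  -114.4]]
H [[573.1 506.   60. ]
 [603.2 365.1  60. ]
 [408.9 472.1   0. ]
 [440.6 323.6  12. ]]
upcollar T [521.6 458.   72. ]
S [518.1 454.1  72. ]
pin T [522.4 458.1 102. ]
S [523.4 455.1 102. ]
slcollar T [460.5 371.2  45. ]
S [457.1 369.3  45. ]
slpin T [446.1 368.7  69.6]
S [444.2 365.1  69.6]
boss T [554.2 395.   80. ]
S [553.7 392.3  80. ]
centr [[506.8 234.5]
 [471.  197.4]]
centr [[496.  -11.4]
 [461.9  -9.2]]
centr [[994.5 220.3]
 [880.8 185.5]]
centr [[982.8 -44.2]
 [871.  -36.7]]
centr tri [533.  196.  246.2]
centr tri back [864.4 -38.4 209.7]
```

step_arm:
  moves:
    - [-0.015,0.046,0,0,0,0,0]
    - [-0.015,0.046,0,0,0,0,0]
    - [-0.015,0.046,0,0,0,0,0]
    - [-0.015,0.046,0,0,0,0,0]
    - [-0.015,0.046,0,0,0,0,0]
    - [-0.015,0.046,0,0,0,0,0]
    - [-0.015,0.046,0,0,0,0,0]
    - [-0.015,0.046,0,0,0,0,0]

```text
clock: 1.15
ee_pos: [542.0, 388.2, 233.9]
tool_rot: [-179.9, 0.3, 70.2]
wrist_force: [0.1, 0.6, 0.7]
gripper_width: 1.0
```

```bash
cat > snap.py <<'E'
from h import *
import sys,pickle
n,fn=sys.argv[1:3]
s=robot.observe();print(round(s["clock"],2),"pos",s["ee_pos"].round(1),"rot",s["tool_rot"].round(1),"q",s["joint_pos"].round(1),"F",s["wrist_force"].round(1),"w",round(s["gripper_width"],3))
m=imaging.camera_model(n)
cv2.imwrite(f"pics/{fn}.png",imaging.capture(n)[:,:,::-1]);pickle.dump(m,open(f"pics/{fn}.pkl","wb"))
E
python3 snap.py wrist w1
```

```text
1.15 pos [542.  388.2 233.9] rot [-179.9    0.3   70.2] q [ 33.5  14.6  93.   -0.1  72.7 -36.7] F [0.1 0.6 0.7] w 1.0
```

View pics/w1.png

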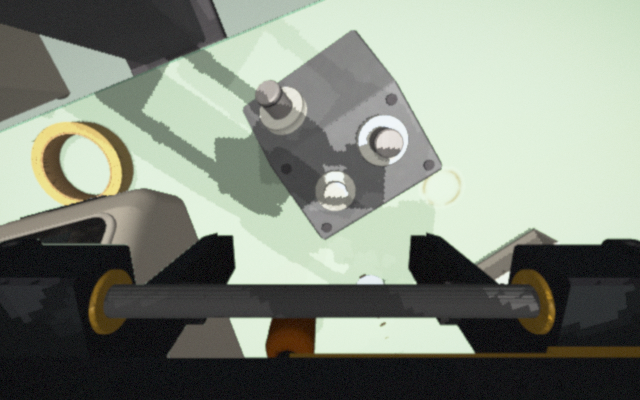

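```bash
python3 -c "
from h import *
crop(cv2.imread('pics/w1.png'),230,460,25,245,2.5,'pics/w1c.png')"
```

```text
(no output)
```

View pics/w1c.png

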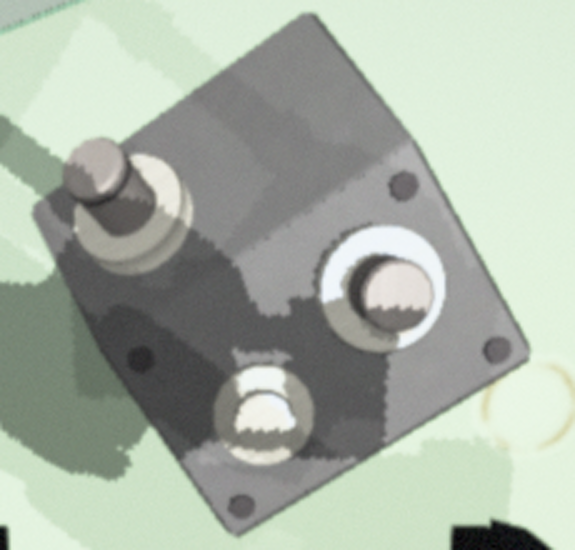

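Run:
```python
from h import *
import pickle
m=pickle.load(open("pics/w1.pkl","rb"))
T=imaging.camera_model("top")
c=lambda x,y:(230+(x+.5)/2.5-.5,25+(y+.5)/2.5-.5)
data=[("uppin",(397,297),102,(24,34)),("upcol",(383,288),72,(24,34)),("slpin",(95,171),69.6,(-75.2,-34)),("boss",(264,414),80,(42,-32)),("BL",(529,358),60,(85,75)),("BR",(237,535),60,(85,-75)),("foldL",(414,140),60,(-16,75)),("FL",(312,13),12,(-85,75)),("FR",(34,210),12,(-85,-75))]
W=[];M=[]
for n,p,z,mm in data:
    w=onz(m,c(*p),z);W.append(w[:2]);M.append(mm);print(n,w.round(1))
W=np.array(W);M=np.array(M,float)
def fit(W,M):
    a=W-W.mean(0);b=M-M.mean(0)
    th=np.arctan2((b[:,0]*a[:,1]-b[:,1]*a[:,0]).sum(),(a*b).sum())
    R=np.array([[np.cos(th),-np.sin(th)],[np.sin(th),np.cos(th)]]);t=W.mean(0)-R@M.mean(0)
    return np.degrees(th),R,t
th,R,t=fit(W,M);print("yaw",th,"t",t)
print("res",(W-(M@R.T+t)).round(1).tolist())
for k in [(24,34),(-75.2,-34),(-58,-34)]: print(k,(R@k+t).round(1))
```

```text
uppin [520.3 457.6 102. ]
upcol [519.7 458.4  72. ]
slpin [442.2 369.9  69.6]
boss [549.4 399.3  80. ]
BL [568.4 508.1  60. ]
BR [601.3 369.7  60. ]
foldL [471.9 487.5  60. ]
FL [407.7 472.6  12. ]
FR [441.5 329.9  12. ]
yaw 13.388836611857268 t [504.59140369 419.81425669]
res [[0.2, -0.9], [-0.4, -0.0], [2.9, 0.6], [-3.4, 0.9], [-1.5, -4.3], [-3.4, 3.1], [0.3, -1.5], [3.2, -0.5], [2.2, 2.7]]
(24, 34) [520.1 458.4]
(-75.2, -34) [439.3 369.3]
(-58, -34) [456.  373.3]
```

step_arm:
  moves:
    - [-0.026,-0.0285,-0.015,0,0,0,0]
    - [-0.026,-0.0285,-0.015,0,0,0,0]
    - [-0.026,-0.0285,-0.015,0,0,0,0]
    - [-0.026,-0.0285,-0.015,0,0,0,0]
    - [-0.047,0.017,0,0,0,0,0]
    - [-0.047,0.017,0,0,0,0,0]
    - [-0.047,0.017,0,0,0,0,0]
    - [-0.047,0.017,0,0,0,0,0]

```text
clock: 2.2
ee_pos: [398.3, 119.9, 294.5]
tool_rot: [-180.0, 0.6, 70.2]
wrist_force: [1.2, 0.3, 0.1]
gripper_width: 1.002
```

step_arm:
  moves:
    - [-0.047,0.017,0,0,0,0,0]
    - [-0.047,0.017,0,0,0,0,0]
    - [-0.047,0.017,0,0,0,0,0]
    - [-0.0355,0.048,0.01,0,0,0,0]
    - [-0.0355,0.048,0.01,0,0,0,0]
    - [-0.0355,0.048,0.01,0,0,0,0]
    - [0,0,0.01,0,0,-8.2,0]
    - [0,0,0.01,0,0,-8.2,0]

```text
clock: 3.2
ee_pos: [498.5, -192.5, 246.4]
tool_rot: [179.9, 0.6, 86.7]
wrist_force: [0.0, -0.5, -0.0]
gripper_width: 0.999
```

```bash
python3 snap.py wrist w2
```

```text
3.2 pos [ 498.5 -192.5  246.4] rot [179.9   0.6  86.7] q [ -23.4   -0.6  108.7   -0.6   71.6 -110. ] F [ 0.  -0.5 -0. ] w 0.999
```

View pics/w2.png

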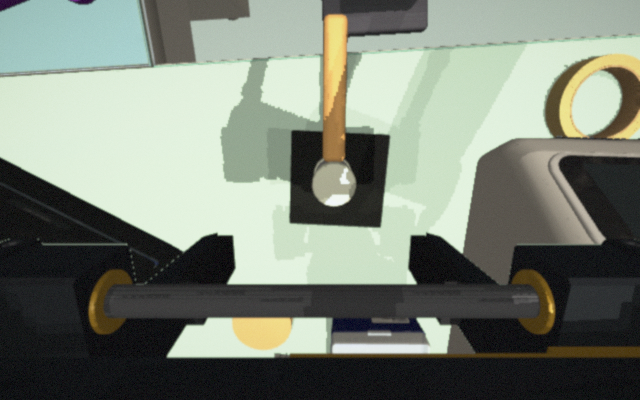

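Run:
```python
from h import *
import pickle
m=pickle.load(open("pics/w2.pkl","rb"))
im=cv2.imread("pics/w2.png")
crop(im,270,410,0,240,2.5,'pics/w2c.png')
hsv=cv2.cvtColor(im,cv2.COLOR_BGR2HSV)
h=cv2.inRange(hsv,(8,90,60),(25,255,255));h[:,:300]=0;h[:,370:]=0;h[180:]=0
# handle edge centreline
for r in range(20,156,15):
    xs=np.flatnonzero(h[r]); 
    if len(xs): print(r,xs.min(),xs.max(), onz(m,((xs.min()+xs.max())/2,r),55).round(1), )
```

```text
20 324 347 [ 344.3 -171.5   55. ]
35 324 347 [ 357.3 -172.1   55. ]
50 324 346 [ 370.7 -173.2   55. ]
65 323 346 [ 384.3 -174.3   55. ]
80 323 345 [ 398.3 -175.5   55. ]
95 323 345 [ 412.6 -176.1   55. ]
110 323 344 [ 427.2 -177.3   55. ]
125 323 344 [ 442.3 -178.    55. ]
140 322 345 [ 457.7 -178.7   55. ]
155 322 345 [ 473.4 -179.5   55. ]
```

View pics/w2c.png

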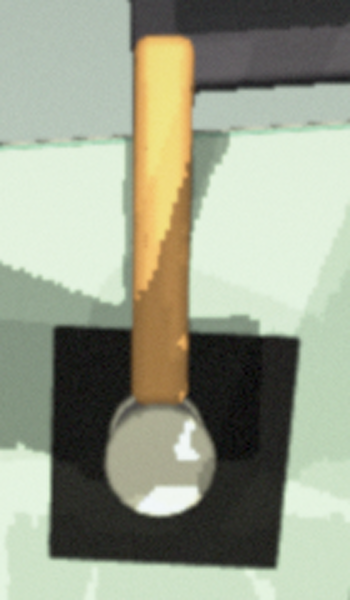

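Run:
```python
from h import *
import pickle
m=pickle.load(open("pics/w2.pkl","rb"))
c=lambda x,y:(270+(x+.5)/2.5-.5,0+(y+.5)/2.5-.5)
print(onz(m,c(160,460),76).round(1))
p=np.array([onz(m,c(*q),6) for q in [(55,327),(298,338),(276,567),(50,556)]]);print(p.round(1),p.mean(0).round(1))
print(np.linalg.norm(np.diff(p,axis=0),axis=1))
```

```text
[ 500.1 -181.1   76. ]
[[ 447.5 -227.2    6. ]
 [ 459.3 -110.9    6. ]
 [ 575.6 -122.4    6. ]
 [ 563.3 -239.3    6. ]] [ 511.4 -174.9    6. ]
[116.91732352 116.92100979 117.56463076]
```

step_arm:
  moves:
    - [0.0114,0.002,0.02,0,0,0,0]
    - [0,0,0.05,0,0,0,0]
    - [0,0,0.05,0,0,0,0]
    - [0,0,0.04,0,0,0,0]
    - [0,0,0,0,0,0,0]

```text
clock: 3.88
ee_pos: [500.8, -181.2, 82.1]
tool_rot: [179.9, 0.6, 86.4]
wrist_force: [1.3, -0.1, 0.5]
gripper_width: 1.003
```

step_arm:
  moves:
    - [0,0,0.03,0,0,0,0]
    - [0,0,0.02,0,0,0,0]
    - [0,0,0,0,0,0,0]
    - [0,0,0,0,0,0,1]
    - [0,0,0,0,0,0,1]
    - [0,0,0,0,0,0,1]
    - [0,0,0,0,0,0,1]
    - [0,0,0,0,0,0,1]

```text
clock: 4.88
ee_pos: [509.3, -184.1, 43.3]
tool_rot: [179.0, 0.9, 86.2]
wrist_force: [-0.4, 1.8, -0.6]
gripper_width: 0.49
```

```bash
python3 snap.py wrist w3
```

```text
4.88 pos [ 509.3 -184.1   43.3] rot [179.    0.9  86.2] q [ -22.2   11.8  118.8   -0.7   48.1 -107.9] F [-0.4  1.8 -0.6] w 0.49
```

View pics/w3.png

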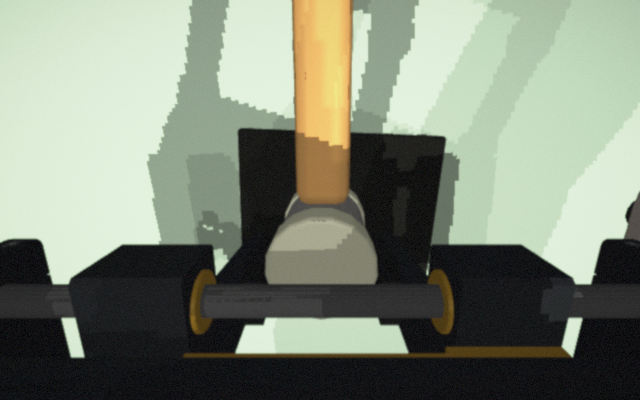

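Run:
```python
from h import *
import pickle
m=pickle.load(open("pics/w3.pkl","rb"))
im=cv2.imread("pics/w3.png");crop(im,180,460,100,330,2.5,'pics/w3c.png')
for z in(76,): print([onz(m,p,z).round(1) for p in [(266,262),(377,262),(321,218)]])
print(proj(m,[[509.3,-184.1,62.3],[501,-181.2,76],[501-23,-181.2+1.4,76],[509.3,-184.1,76]]))
s=robot.observe();print(s["wrist_force"],s["ft_torque"],s["gripper_width"])
```

```text
[array([ 495.5, -203.9,   76. ]), array([ 498.1, -160.5,   76. ]), array([ 478.6, -181.1,   76. ])]
[[319.43423856 273.15999669]
 [324.5909052  271.44591432]
 [324.40280145 216.23129564]
 [318.71321803 290.29807586]]
[0.07726359 1.96012769 1.3424922 ] [ 0.28739727 -0.05116615 -0.03749576] 0.49578379416738927
```

View pics/w3c.png

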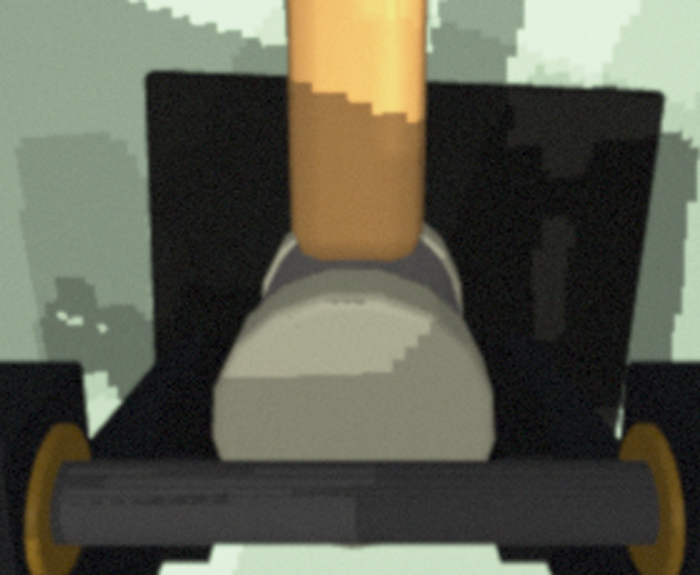

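step_arm:
  moves:
    - [0,0,0,0,0,0,0]
    - [0,0,0,0,0,0,0]
    - [0,0,0,0,0,0,0]

```text
clock: 5.3
ee_pos: [509.0, -184.2, 42.9]
tool_rot: [179.0, 0.9, 86.2]
wrist_force: [-0.3, 0.3, -0.7]
gripper_width: 0.807
```

```bash
python3 snap.py wrist w4; python3 -c "
from h import *
crop(cv2.imread('pics/w4.png'),0,640,60,370,1.25,'pics/w4c.png')"
```

```text
5.3 pos [ 509.  -184.2   42.9] rot [179.    0.9  86.2] q [ -22.2   11.8  118.8   -0.7   48.1 -107.9] F [-0.3  0.3 -0.7] w 0.807
```

View pics/w4c.png

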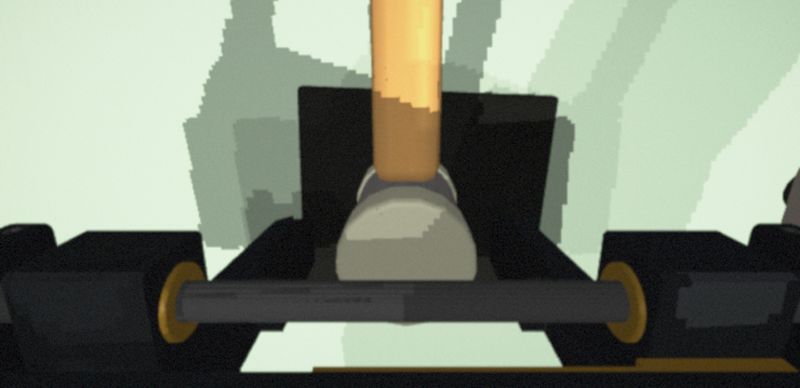

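```bash
cat > to.py <<'E'
from h import *
from scipy.spatial.transform import Rotation as R
import sys
# usage: to.py x y z roll pitch yaw -> total delta in tool axes (m, deg)
a=[float(v) for v in sys.argv[1:7]]
s=robot.observe();R0=R.from_euler("xyz",s["tool_rot"],degrees=True);R1=R.from_euler("xyz",a[3:],degrees=True)
d=R0.inv().apply(np.array(a[:3])-s["ee_pos"])
print("clock",round(s["clock"],2),"shift m",(d/1000).round(4),"rotvec",(R0.inv()*R1).as_rotvec(degrees=True).round(2),"F",s["wrist_force"].round(1),"w",round(s["gripper_width"],3),"q",s["joint_pos"].round(1))
E
python3 to.py 501 -181.2 32 180 0 86.5
python3 - <<'E'
from h import *
m=imaging.camera_model("wrist")
print(proj(m,[[509,-184,107],[509,-184,90],[509,-184,43]]))
E
```

```text
clock 5.35 shift m [ 0.0026 -0.0084  0.0107] rotvec [ 1.   0.9 -0.3] F [-0.2 -1.   0.3] w 0.854 q [ -22.2   11.8  118.8   -0.7   48.1 -107.9]
[[317.00656184 347.05593458]
 [318.37797377 312.47777992]
 [320.69125888 254.15166452]]
```

step_arm:
  moves:
    - [0,0,-0.005,0,0,0,0]
    - [0.0026,-0.0084,0,1,0.9,-0.3,0]
    - [0,0,0,0,0,0,0]

```text
clock: 5.72
ee_pos: [500.0, -180.8, 48.0]
tool_rot: [-179.9, -0.1, 86.5]
wrist_force: [-0.1, 0.1, -0.4]
gripper_width: 1.004
```

```bash
python3 to.py 501 -181.2 47 180 0 86.5
```

```text
clock 5.72 shift m [-0.0004  0.001   0.001 ] rotvec [-0.08 -0.07  0.02] F [-0.1  0.1 -0.4] w 1.004 q [-2.260e+01  1.120e+01  1.189e+02  1.000e-01  5.000e+01 -1.091e+02]
```

step_arm:
  moves:
    - [0,0.001,0.001,0,0,0,1]
    - [0,0,0,0,0,0,1]

```text
clock: 5.98
ee_pos: [501.1, -181.0, 47.0]
tool_rot: [-179.9, -0.1, 86.5]
wrist_force: [-0.3, 0.3, 0.1]
gripper_width: 0.802
```

step_arm:
  moves:
    - [0,0,0,0,0,0,1]

```text
clock: 6.1
ee_pos: [501.1, -181.0, 46.9]
tool_rot: [-179.9, -0.1, 86.5]
wrist_force: [-0.2, -0.2, 0.1]
gripper_width: 0.678
```

step_arm:
  moves:
    - [0,0,0,0,0,0,1]

```text
clock: 6.22
ee_pos: [501.2, -180.9, 46.9]
tool_rot: [-179.9, -0.1, 86.5]
wrist_force: [0.7, 0.0, -0.1]
gripper_width: 0.571
```

step_arm:
  moves:
    - [0,0,0,0,0,0,1]

```text
clock: 6.35
ee_pos: [501.2, -181.2, 47.0]
tool_rot: [-179.9, -0.0, 86.5]
wrist_force: [-0.7, -1.6, 0.1]
gripper_width: 0.498
```

step_arm:
  moves:
    - [0,0,0,0,0,0,1]
    - [0,0,0,0,0,0,1]
    - [0,0,-0.01,0,0,0,1]
    - [0,0,-0.02,0,0,0,1]
    - [0,0,-0.03,0,0,0,1]
    - [0,0,-0.03,0,0,0,1]
    - [0,0,0,0,0,0,1]

```text
clock: 7.22
ee_pos: [498.5, -179.5, 137.6]
tool_rot: [-179.6, -0.2, 86.5]
wrist_force: [-0.0, 0.9, -3.7]
gripper_width: 0.501
```

```bash
python3 snap.py wrist w5;python3 snap.py side s5; python3 -c "
from h import *
crop(cv2.imread('pics/s5.png'),250,450,120,300,4,'pics/s5c.png')"
```

```text
7.22 pos [ 498.5 -179.5  137.6] rot [-179.6   -0.2   86.5] q [-2.250e+01  4.700e+00  1.152e+02  1.000e-01  6.050e+01 -1.091e+02] F [-0.   0.9 -3.7] w 0.501
7.28 pos [ 497.2 -179.   135.8] rot [-179.4   -0.3   86.5] q [-2.250e+01  4.800e+00  1.154e+02  1.000e-01  6.050e+01 -1.091e+02] F [-0.   0.1 -4.4] w 0.5
```

View pics/w5.png

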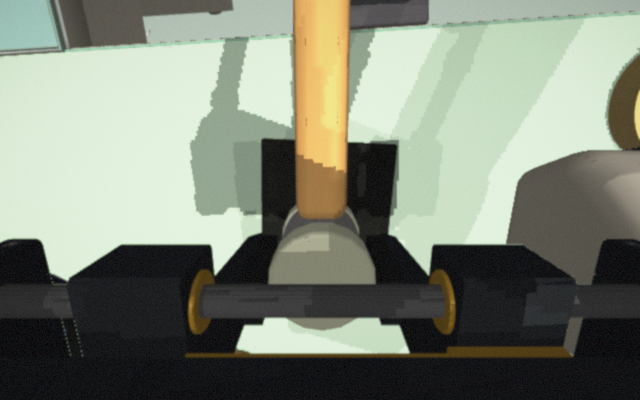

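View pics/s5c.png

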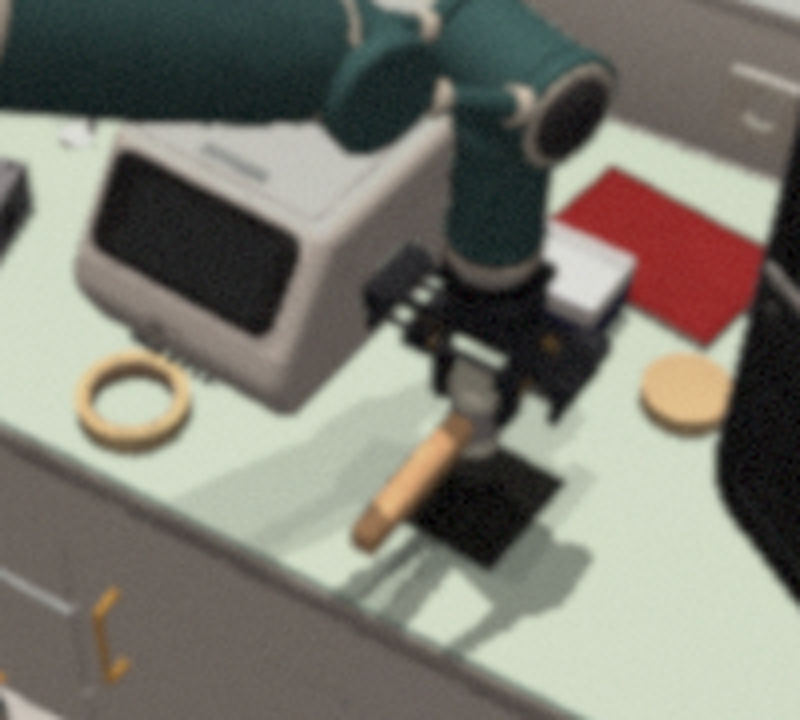

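```bash
python3 snap.py side s6
python3 - <<'E'
from h import *
import pickle
from scipy.spatial.transform import Rotation as R
m=pickle.load(open("pics/s6.pkl","rb"))
s=robot.observe();p=s["ee_pos"]
R0=R.from_euler("xyz",s["tool_rot"],degrees=True)
# mallet frame in tool: mallet -x = tool -y ; z = -tool z. face at tool z +41 (47-6)
def mp(x,y,z): # mallet coords
    return p+R0.apply(np.array([y,x,41-z]).astype(float))
pts=[mp(-165,0,21),mp(-165,0,49),mp(-165,12,35),mp(-165,-12,35),mp(0,0,0),mp(-23,0,49)]
q=proj(m,pts);print(q.round(1),((q-[250,120])*4).round(0))
crop(cv2.imread('pics/s6.png'),310,410,200,275,8,'pics/s6c.png');print(((q-[310,200])*8).round(0))
E
```

```text
7.33 pos [ 496.1 -178.6  134.4] rot [-179.2   -0.3   86.5] q [-2.250e+01  4.900e+00  1.154e+02  1.000e-01  6.050e+01 -1.091e+02] F [-0.9  0.2 -4.4] w 0.501
[[338.4 258.9]
 [338.6 253.3]
 [335.2 254.2]
 [341.8 258. ]
 [366.6 229.6]
 [363.9 224.1]] [[353. 555.]
 [355. 533.]
 [341. 537.]
 [367. 552.]
 [466. 438.]
 [456. 417.]]
[[227. 471.]
 [229. 426.]
 [202. 434.]
 [254. 464.]
 [453. 236.]
 [431. 193.]]
```

View pics/s6c.png

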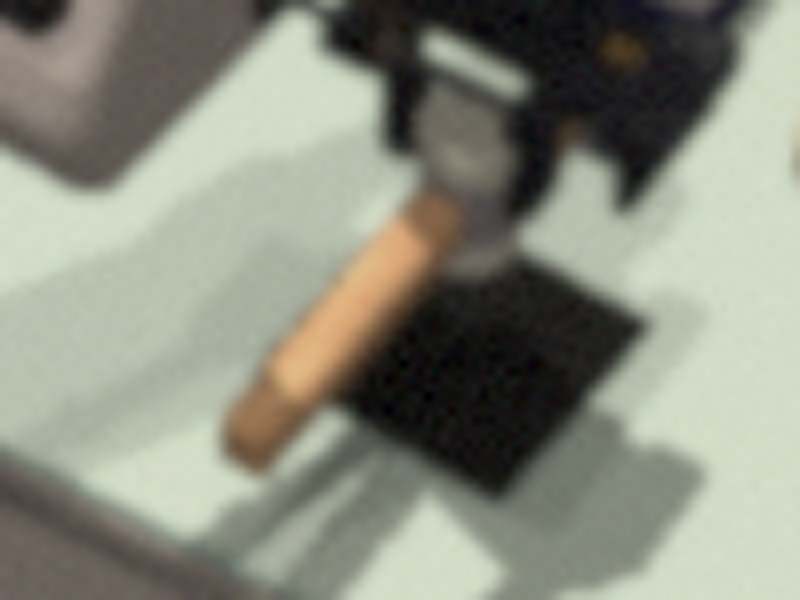

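step_arm:
  moves:
    - [0,0,-0.056,0,0,0,1]
    - [0,0,-0.056,0,0,0,1]
    - [0,0,-0.056,0,0,0,1]
    - [0,0,-0.056,0,0,0,1]
    - [0,0,0,0,0,0,1]

```text
clock: 8.0
ee_pos: [495.2, -178.4, 350.9]
tool_rot: [-178.0, -0.8, 86.5]
wrist_force: [0.9, -0.9, -3.7]
gripper_width: 0.503
```

```bash
python3 to.py 505 457 330 180 0 13.4
python3 - <<'E'
from h import *
s=robot.observe();print(s["ee_pos"],s["tool_rot"])
d=(np.array([505,457])-s["ee_pos"][:2])/12
for k in range(12):
    a=np.radians(s["tool_rot"][2]-6.1*k);print(k,(np.array([np.cos(a)*d[0]+np.sin(a)*d[1],np.sin(a)*d[0]-np.cos(a)*d[1]])/1000).round(3))
E
```

```text
clock 8.0 shift m [ 0.6345 -0.0279  0.0307] rotvec [-2.27  0.62 73.11] F [ 0.9 -0.9 -3.7] w 0.503 q [-2.260e+01 -2.600e+00  9.970e+01  1.000e-01  8.500e+01 -1.091e+02]
[ 495.21837673 -178.39867443  350.93578889] [-177.95406869   -0.79094792   86.50144047]
0 [ 0.053 -0.002]
1 [ 0.052 -0.008]
2 [ 0.051 -0.014]
3 [ 0.049 -0.019]
4 [ 0.047 -0.024]
5 [ 0.044 -0.029]
6 [ 0.041 -0.033]
7 [ 0.037 -0.038]
8 [ 0.033 -0.041]
9 [ 0.028 -0.045]
10 [ 0.024 -0.047]
11 [ 0.018 -0.05 ]
```

step_arm:
  moves:
    - [0.053,-0.002,0,-0.5,0,6.1,1]
    - [0.052,-0.008,0,-0.5,0,6.1,1]
    - [0.051,-0.014,0,-0.5,0,6.1,1]
    - [0.049,-0.019,0,-0.5,0,6.1,1]
    - [0.047,-0.024,0,0,0,6.1,1]
    - [0.044,-0.029,0,0,0,6.1,1]
    - [0.041,-0.033,0,0,0,6.1,1]
    - [0.037,-0.038,0,0,0,6.1,1]

```text
clock: 9.0
ee_pos: [498.0, 251.0, 323.2]
tool_rot: [-178.5, 1.9, 35.6]
wrist_force: [0.4, 0.1, -3.7]
gripper_width: 0.498
```

```bash
python3 to.py 505 457 300 180 0 13.4;python3 -c "
from h import *
s=robot.observe();print(s['ee_pos'],s['tool_rot'])"
```

```text
clock 9.0 shift m [ 0.1264 -0.1629  0.0231] rotvec [-1.06  2.17 22.17] F [ 0.4  0.1 -3.7] w 0.498 q [ 23.6   1.4  98.7   1.   82.1 -12.2]
[497.96364769 250.99466222 323.16798739] [-178.54669184    1.91210485   35.60208284]
```

Run:
```python
from h import *
s=robot.observe()
d=(np.array([520.5,457.5,240])-s["ee_pos"])/4
for k in range(4):
    a=np.radians(s["tool_rot"][2]-5.5*k);print(k,(np.array([np.cos(a)*d[0]+np.sin(a)*d[1],np.sin(a)*d[0]-np.cos(a)*d[1],-d[2]])/1000).round(4))
```

```text
0 [ 0.0346 -0.0387  0.0208]
1 [ 0.0308 -0.0418  0.0208]
2 [ 0.0266 -0.0446  0.0208]
3 [ 0.0222 -0.0469  0.0208]
```

step_arm:
  moves:
    - [0.0346,-0.0387,0.0208,-0.3,0.5,5.5,1]
    - [0.0308,-0.0418,0.0208,-0.3,0.5,5.5,1]
    - [0.0266,-0.0446,0.0208,-0.3,0.5,5.5,1]
    - [0.0222,-0.0469,0.0208,-0.3,0.5,5.5,1]
    - [0,0,0,0,0,0,1]

```text
clock: 9.62
ee_pos: [510.1, 461.9, 211.9]
tool_rot: [179.1, 1.7, 13.1]
wrist_force: [-0.3, -1.1, -3.2]
gripper_width: 0.501
```

```bash
python3 to.py 520.5 457.5 200 180 0 13.4;python3 snap.py wrist w7
```

```text
clock 9.62 shift m [0.0095 0.0064 0.0117] rotvec [ 0.92  1.67 -0.34] F [-0.3 -1.1 -3.2] w 0.501 q [40.1 18.7 90.3 -0.1 73.  27.1]
9.62 pos [510.1 461.9 211.9] rot [179.1   1.7  13.1] q [40.1 18.7 90.3 -0.1 73.  27.1] F [-0.3 -1.1 -3.2] w 0.501
```

View pics/w7.png

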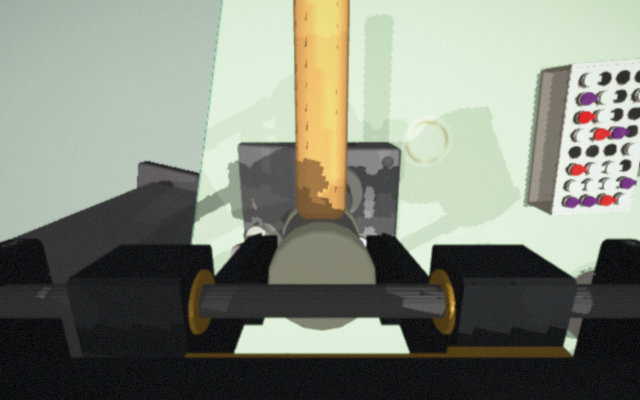

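step_arm:
  moves:
    - [0.0095,0.0064,0.012,0.9,1.7,-0.3,1]
    - [0,0,0.012,0,0,0,1]
    - [0,0,0,0,0,0,1]

```text
clock: 10.05
ee_pos: [518.8, 451.6, 182.6]
tool_rot: [179.7, 0.4, 13.3]
wrist_force: [0.9, -0.0, -3.6]
gripper_width: 0.499
```

```bash
python3 to.py 520.5 457.5 155 180 0 13.4;python3 snap.py side s7;python3 snap.py top t7; python3 -c "
from h import *
a=cv2.imread('pics/s7.png')[100:210,170:290];b=cv2.imread('pics/t7.png')[150:250,140:240]
cv2.imwrite('pics/c7.png',np.hstack([cv2.resize(a,(400,367),interpolation=2),cv2.resize(b,(367,367),interpolation=2)]))"
```

```text
clock 10.05 shift m [ 0.0032 -0.0055  0.0275] rotvec [ 0.33  0.4  -0.05] F [ 0.9 -0.  -3.6] w 0.499 q [39.  18.9 93.1 -0.1 68.5 25.7]
10.05 pos [518.8 451.6 182.6] rot [179.7   0.4  13.3] q [39.  18.9 93.1 -0.1 68.5 25.7] F [ 0.9 -0.  -3.6] w 0.499
10.1 pos [519.2 451.9 183.3] rot [179.7   0.3  13.3] q [39.  18.9 93.  -0.1 68.5 25.7] F [ 0.2 -0.5 -3. ] w 0.502
```

View pics/c7.png

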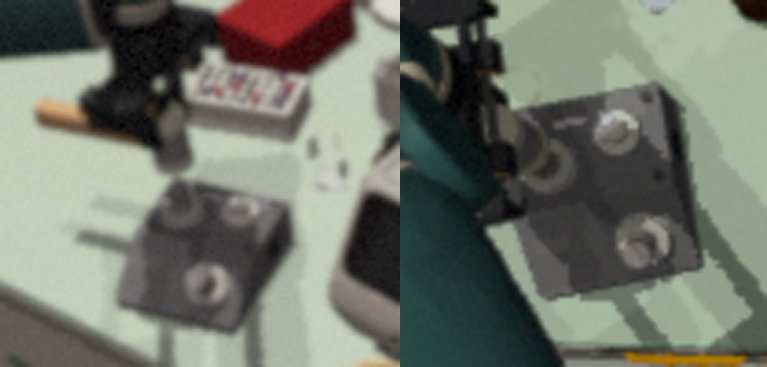

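step_arm:
  moves:
    - [0.003,-0.0055,0.014,0.3,0.3,0,1]
    - [0,0,0.006,0,0,0,1]
    - [0,0,0,0,0,0,1]

```text
clock: 10.52
ee_pos: [522.2, 459.6, 165.0]
tool_rot: [-179.8, -0.2, 13.4]
wrist_force: [-0.2, -0.6, -4.4]
gripper_width: 0.5
```

```bash
python3 to.py 520.5 457.5 155 180 0 13.4
```

```text
clock 10.53 shift m [-0.0022  0.0017  0.01  ] rotvec [-0.15 -0.23 -0.05] F [-0.2 -0.6 -4.4] w 0.5 q [39.3 20.  93.6  0.  66.2 25.9]
```

step_arm:
  moves:
    - [-0.002,0.0015,0.008,-0.1,-0.1,0,1]
    - [0,0,0.019,0,0,0,1]
    - [0,0,0.019,0,0,0,1]

```text
clock: 10.9
ee_pos: [522.1, 459.1, 119.6]
tool_rot: [-179.8, -0.4, 13.4]
wrist_force: [0.9, -0.4, -2.3]
gripper_width: 0.499
```

```bash
python3 to.py 520.5 457.5 119 180 0 13.4
```

```text
clock 10.9 shift m [-0.0019  0.0012  0.0006] rotvec [-0.18 -0.41 -0.03] F [ 0.9 -0.4 -2.3] w 0.499 q [39.3 22.1 95.8 -0.  61.6 25.9]
```

step_arm:
  moves:
    - [0,0,-0.03,0,0,0,1]
    - [0,0,-0.04,0,0,0,1]
    - [0.0,0.03,-0.04,0,0,0,1]
    - [0.0,0.05,0,0,0,0,1]

```text
clock: 11.4
ee_pos: [536.5, 379.8, 219.9]
tool_rot: [179.8, 0.3, 13.6]
wrist_force: [1.3, -1.3, -2.9]
gripper_width: 0.498
```

```bash
python3 snap.py side s8;python3 snap.py top t8; python3 -c "
from h import *
a=cv2.imread('pics/s8.png')[100:210,170:290];b=cv2.imread('pics/t8.png')[150:250,140:240]
cv2.imwrite('pics/c8.png',np.hstack([cv2.resize(a,(400,367),interpolation=2),cv2.resize(b,(367,367),interpolation=2)]))"
```

```text
11.4 pos [536.5 379.8 219.9] rot [179.8   0.3  13.6] q [33.1 14.1 95.1 -0.  71.1 19.5] F [ 1.3 -1.3 -2.9] w 0.498
11.45 pos [536.8 371.9 217.3] rot [179.4   0.6  13.5] q [32.7 14.1 95.5 -0.4 71.2 19.4] F [-0.7 -6.3 -4.7] w 0.502
```

View pics/c8.png

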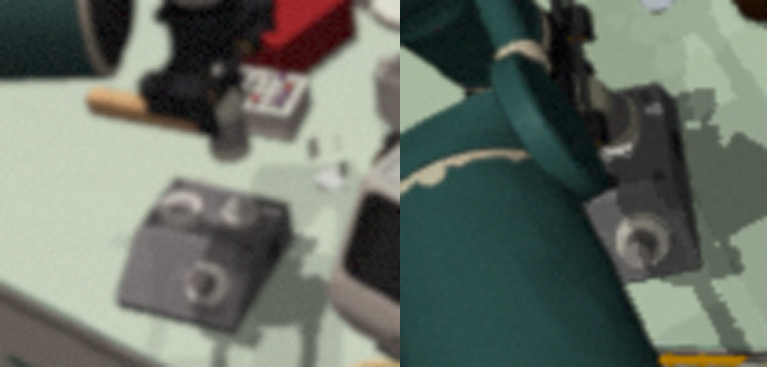

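```bash
python3 - <<'E'
from h import *
import pickle
m=pickle.load(open("pics/w1.pkl","rb"))
T=imaging.camera_model("top");S=imaging.camera_model("side")
c=lambda x,y:(230+(x+.5)/2.5-.5,25+(y+.5)/2.5-.5)
tc=lambda x,y:(155+x/5-.4,160+y/5-.4);sc=lambda x,y:(190+x/5-.4,145+y/5-.4)
print("slpin w+s",tri(m,c(95,171),S,sc(199,189)));print("w+t",tri(m,c(95,171),T,tc(248,293)))
print("rim",onz(m,c(131,207),45))
print("uppin w+s",tri(m,c(397,297),S,sc(168,52)))
s=cv2.imread("pics/s8.png");crop(s,195,265,145,205,8,'pics/s8c.png')
E
python3 to.py 420 363.5 103 180 0 13.4
```

```text
slpin w+s (array([443.72815432, 368.09298814,  67.81370281]), np.float64(4.706176128935107))
w+t (array([444.12545402, 369.15241653,  71.3909906 ]), np.float64(3.989280052551175))
rim [457.19049327 375.10312138  45.        ]
uppin w+s (array([521.7602494 , 456.21248039, 102.21587168]), np.float64(3.994895908083198))
clock 11.5 shift m [-0.1133 -0.0177  0.1143] rotvec [ 0.5   0.78 -0.06] F [-0.8  0.2 -4.3] w 0.501 q [32.8 14.2 95.5 -0.2 71.2 19.6]
```

View pics/s8c.png

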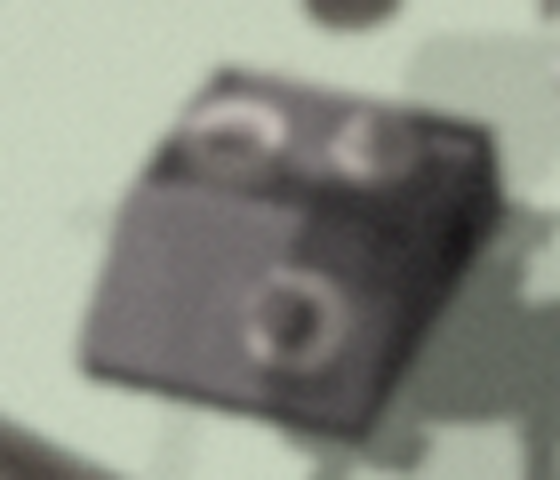

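```bash
python3 to.py 390 357 200 180 0 13.4
python3 - <<'E'
from scipy.spatial.transform import Rotation as R
import numpy as np
R1=R.from_euler("xyz",[180,0,13.4],degrees=True)*R.from_rotvec([0,35,0],degrees=True)
print(R1.as_matrix().round(3),R1.as_euler("xyz",degrees=True))
E
```

```text
clock 11.5 shift m [-0.1453 -0.0174  0.0177] rotvec [ 0.5   0.78 -0.06] F [-0.8  0.2 -4.3] w 0.501 q [32.8 14.2 95.5 -0.2 71.2 19.6]
[[ 0.797  0.232  0.558]
 [ 0.19  -0.973  0.133]
 [ 0.574  0.    -0.819]] [180.  -35.   13.4]
```

step_arm:
  moves:
    - [-0.05,-0.006,0,0.2,0.3,0,1]
    - [-0.05,-0.006,0,0.2,0.3,0,1]
    - [-0.045,-0.005,0,0,0,0,1]
    - [0,0,0,0,8.8,0,1]
    - [0,0,0,0,8.8,0,1]
    - [0,0,0,0,8.8,0,1]
    - [0,0,0,0,8.6,0,1]
    - [0,0,0,0,0,0,1]

```text
clock: 12.5
ee_pos: [380.9, 351.7, 199.5]
tool_rot: [179.5, -34.6, 13.4]
wrist_force: [1.1, -0.4, -3.2]
gripper_width: 0.5
```

```bash
python3 to.py 398.3 358.4 135.9 180 -35 13.4; python3 snap.py side s9; python3 snap.py wrist w9; python3 -c "
from h import *
a=cv2.imread('pics/s9.png')[60:220,130:310];
cv2.imwrite('pics/c9.png',np.hstack([cv2.resize(a,(400,355),interpolation=2),cv2.resize(cv2.imread('pics/w9.png'),(400,355))]))"
```

```text
clock 12.5 shift m [-0.0209 -0.0029  0.0628] rotvec [0.43 0.36 0.04] F [ 1.1 -0.4 -3.2] w 0.5 q [ 54.2 -15.5 133.3 -35.5  40.5  64. ]
12.5 pos [380.9 351.7 199.5] rot [179.5 -34.6  13.4] q [ 54.2 -15.5 133.3 -35.5  40.5  64. ] F [ 1.1 -0.4 -3.2] w 0.5
12.55 pos [382.2 352.9 201.1] rot [179.7 -34.7  13.3] q [ 54.2 -15.4 133.1 -35.4  40.5  63.9] F [-0.   0.8 -3.7] w 0.498
```

View pics/c9.png

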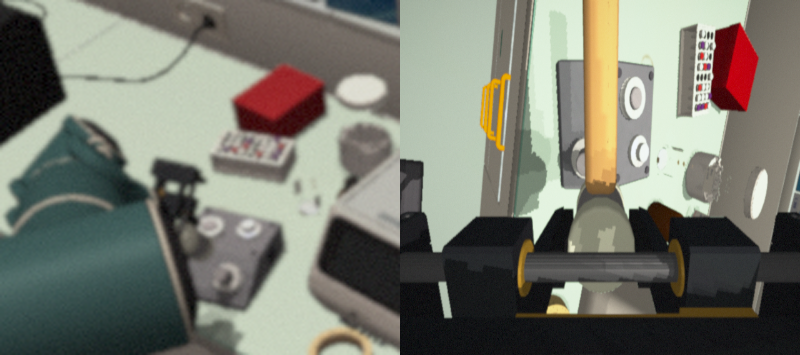

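step_arm:
  moves:
    - [-0.01,-0.0015,0.022,0.2,0.2,0,1]
    - [-0.01,-0.0015,0.022,0.2,0.2,0,1]
    - [0,0,0,0,0,0,1]

```text
clock: 12.98
ee_pos: [396.5, 362.6, 159.0]
tool_rot: [-179.4, -35.2, 12.7]
wrist_force: [0.1, -1.0, -3.3]
gripper_width: 0.503
```

```bash
python3 to.py 398.3 358.4 135.9 180 -35 13.4; python3 snap.py side s10; python3 snap.py wrist w10; python3 -c "
from h import *
crop(cv2.imread('pics/s10.png'),190,270,130,210,6,'pics/c10s.png')"
```

```text
clock 12.97 shift m [-0.0127  0.0046  0.0193] rotvec [-0.18 -0.19 -0.54] F [ 0.1 -1.  -3.3] w 0.503 q [ 53.1 -10.3 134.4 -40.6  34.2  70. ]
12.97 pos [396.5 362.6 159. ] rot [-179.4  -35.2   12.7] q [ 53.1 -10.3 134.4 -40.6  34.2  70. ] F [ 0.1 -1.  -3.3] w 0.503
13.03 pos [397.1 363.5 160.7] rot [-179.3  -35.3   12.7] q [ 53.1 -10.4 134.3 -40.6  34.2  70. ] F [ 0.1  0.4 -2.4] w 0.501
```

View pics/c10s.png

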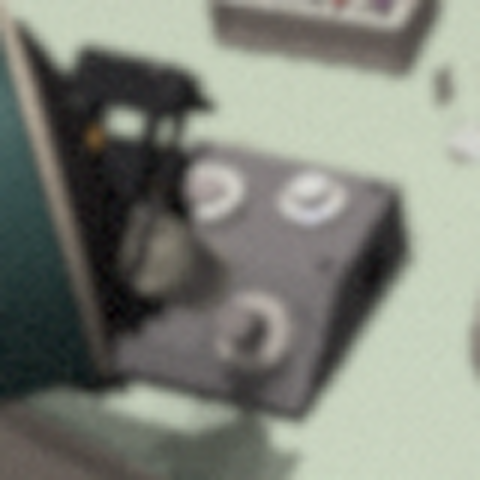

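View pics/w10.png

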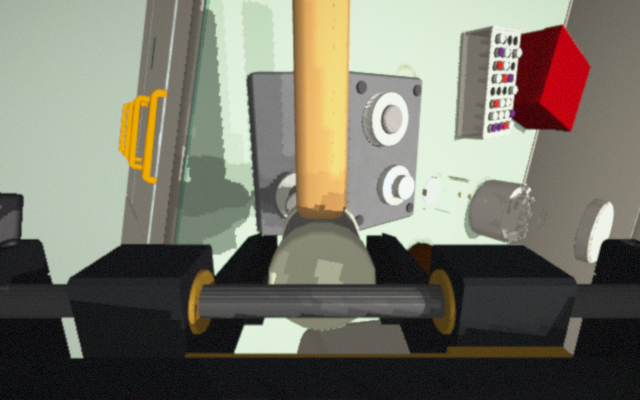

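Run:
```python
from h import *
import pickle
m=pickle.load(open("pics/w10.pkl","rb"))
out=np.array([-.558,-.133,.819]);pin=np.array([443.5,369.2,69.6]);rim=pin-30*out
sl=np.array([-.819*.973,-.819*.2317,-.574]); side=np.array([-.2317,.973,0])
print(proj(m,[[520.5,457.5,76],[550.5,397,80],pin,pin+13*sl,pin-13*sl,rim+24.5*sl,rim-24.5*sl,rim+24.5*side,rim-24.5*side]).round(1))
im=cv2.imread('pics/w10.png');crop(im,235,435,60,245,4,'pics/c10w.png')
```

```text
[[394.7 119.9]
 [405.  188.4]
 [304.8 207.3]
 [288.9 207.5]
 [320.6 207.1]
 [279.4 198.4]
 [333.2 197.8]
 [305.7 171.5]
 [306.9 223.5]]
```

View pics/c10w.png

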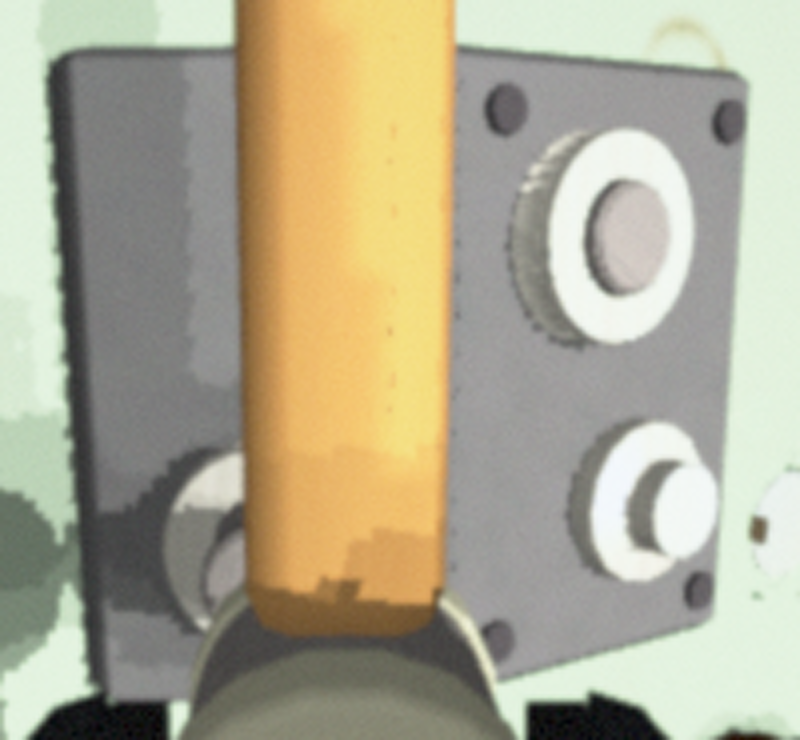

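```bash
python3 to.py 411.6 361.7 114.2 180 -35 13.4
```

```text
clock 13.07 shift m [-0.0165  0.0059  0.0464] rotvec [-0.34 -0.42 -0.6 ] F [-0.5 -0.2 -2.9] w 0.5 q [ 53.2 -10.5 134.3 -40.6  34.2  70. ]
```

step_arm:
  moves:
    - [-0.0165,0.006,0.012,-0.3,-0.4,-0.6,1]
    - [0,0,0.015,0,0,0,1]
    - [0,0,0,0,0,0,1]

```text
clock: 13.45
ee_pos: [402.2, 359.7, 130.7]
tool_rot: [-179.8, -35.1, 13.3]
wrist_force: [0.1, -0.3, -3.2]
gripper_width: 0.5
```

```bash
python3 to.py 411.6 361.7 114.2 180 -35 13.4
```

```text
clock 13.45 shift m [-0.0017  0.0003  0.019 ] rotvec [-0.12 -0.13 -0.08] F [ 0.1 -0.3 -3.2] w 0.5 q [ 52.2  -7.5 135.6 -44.4  30.8  73.5]
```

step_arm:
  moves:
    - [-0.0017,0,0.012,-0.1,-0.1,0,1]
    - [0,0,0,0,0,0,1]

```text
clock: 13.7
ee_pos: [408.1, 361.3, 119.2]
tool_rot: [-179.9, -35.0, 13.3]
wrist_force: [-0.2, -0.3, -3.4]
gripper_width: 0.504
```

```bash
python3 to.py 411.6 361.7 114.2 180 -35 13.4; python3 snap.py side s11; python3 -c "
from h import *
crop(cv2.imread('pics/s11.png'),190,270,130,210,6,'pics/c11s.png')"
```

```text
clock 13.7 shift m [0.     0.0004 0.0061] rotvec [-0.02 -0.03 -0.07] F [-0.2 -0.3 -3.4] w 0.504 q [ 51.7  -5.7 135.5 -46.2  29.5  75.1]
13.7 pos [408.1 361.3 119.2] rot [-179.9  -35.    13.3] q [ 51.7  -5.7 135.5 -46.2  29.5  75.1] F [-0.2 -0.3 -3.4] w 0.504
```

View pics/c11s.png

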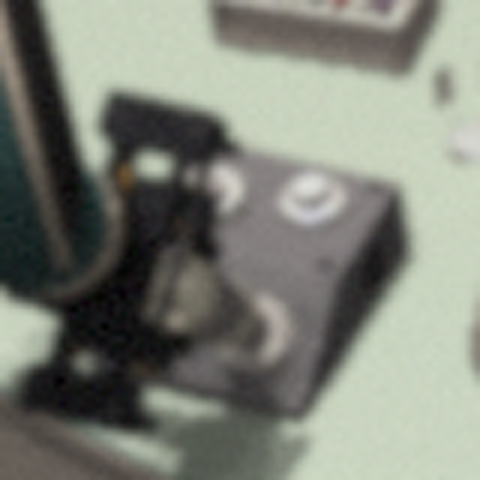

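step_arm:
  moves:
    - [0,0.0004,0.006,0,0,0,1]
    - [0,0,0.019,0,0,0,1]
    - [0,0,0.019,0,0,0,1]

```text
clock: 14.12
ee_pos: [434.4, 369.3, 85.6]
tool_rot: [-179.6, -35.3, 13.2]
wrist_force: [-0.5, 0.8, -3.9]
gripper_width: 0.503
```

```bash
python3 to.py 432.8 366.7 83.1 180 -35 13.4
```

```text
clock 14.12 shift m [-0.0032  0.0022  0.0008] rotvec [-0.27 -0.33 -0.14] F [-0.5  0.8 -3.9] w 0.503 q [ 49.4   0.3 134.6 -53.8  24.6  81.9]
```

step_arm:
  moves:
    - [-0.002,0,-0.03,0,0,0,1]
    - [0,0,-0.04,0,0,0,1]
    - [0,0,-0.04,0,0,0,1]
    - [0,0,0,0,0,0,1]

```text
clock: 14.62
ee_pos: [370.1, 352.8, 172.7]
tool_rot: [-179.9, -35.0, 13.3]
wrist_force: [0.1, -0.9, -2.9]
gripper_width: 0.496
```

```bash
python3 to.py 420 340 260 180 0 13.4; python3 snap.py side s12; python3 snap.py wrist w12; python3 -c "
from h import *
crop(cv2.imread('pics/s12.png'),190,270,130,210,6,'pics/c12s.png')"
```

```text
clock 14.62 shift m [ 0.0875  0.0239 -0.0454] rotvec [-7.000e-02 -3.499e+01 -3.000e-02] F [ 0.1 -0.9 -2.9] w 0.496 q [ 55.6 -14.4 135.8 -38.8  37.8  69.1]
14.62 pos [370.1 352.8 172.7] rot [-179.9  -35.    13.3] q [ 55.6 -14.4 135.8 -38.8  37.8  69.1] F [ 0.1 -0.9 -2.9] w 0.496
14.68 pos [370.  352.  170.9] rot [180.  -34.9  13.4] q [ 55.5 -14.2 135.9 -38.9  37.8  69.1] F [-0.   0.  -3.9] w 0.503
```

View pics/c12s.png

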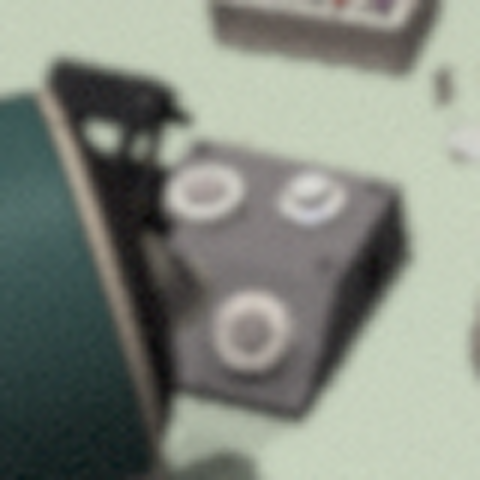

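View pics/w12.png

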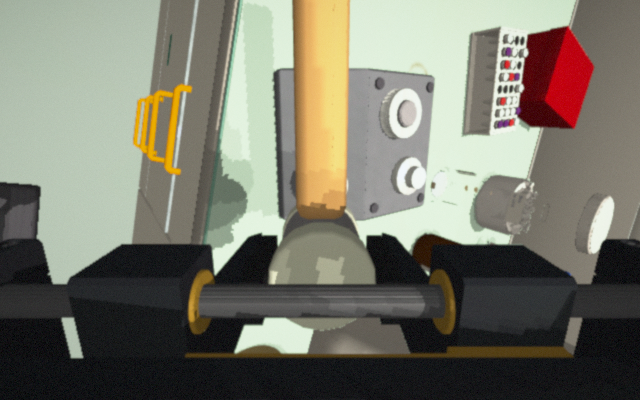

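step_arm:
  moves:
    - [0.028,0,-0.04,0,-8.8,0,1]
    - [0.022,0,-0.044,0,-8.8,0,1]
    - [0.015,0,-0.047,0,-8.8,0,1]
    - [0.008,0,-0.048,0,-8.6,0,1]
    - [0.04,0,0,0,0,0,1]
    - [0.04,0,0,0,0,0,1]
    - [0,0,0,0,0,0,1]

```text
clock: 15.6
ee_pos: [454.2, 361.4, 338.5]
tool_rot: [178.1, 0.5, 12.5]
wrist_force: [-0.5, -0.3, -4.4]
gripper_width: 0.503
```

```bash
python3 to.py 512 -175 350 180 0 86.5
python3 - <<'E'
from h import *
s=robot.observe();print(s["ee_pos"],s["tool_rot"])
d=(np.array([500,-165])-s["ee_pos"][:2])/11
for k in range(11):
    a=np.radians(s["tool_rot"][2]+6.6*k);print(k,(np.array([np.cos(a)*d[0]+np.sin(a)*d[1],np.sin(a)*d[0]-np.cos(a)*d[1]])/1000).round(3))
E
```

```text
clock 15.6 shift m [-0.0601  0.5362  0.007 ] rotvec [  1.3    1.68 -73.95] F [-0.5 -0.3 -4.4] w 0.503 q [36.9  3.1 95.3 -1.5 82.8 24.6]
[454.19740852 361.37801041 338.53915624] [178.08855422   0.51795957  12.53692647]
0 [-0.006  0.048]
1 [-0.012  0.047]
2 [-0.017  0.045]
3 [-0.022  0.043]
4 [-0.027  0.04 ]
5 [-0.031  0.036]
6 [-0.035  0.033]
7 [-0.039  0.028]
8 [-0.042  0.024]
9 [-0.044  0.019]
10 [-0.046  0.014]
```

step_arm:
  moves:
    - [-0.006,0.048,-0.004,0.4,0.2,-6.6,1]
    - [-0.012,0.047,-0.004,0.4,0.2,-6.6,1]
    - [-0.017,0.045,-0.004,0.4,0.2,-6.6,1]
    - [-0.022,0.043,-0.004,0.2,0.2,-6.6,1]
    - [-0.027,0.04,-0.004,0,0,-6.6,1]
    - [-0.031,0.036,-0.004,0,0,-6.6,1]
    - [-0.035,0.033,-0.004,0,0,-6.6,1]
    - [-0.039,0.028,-0.004,0,0,-6.6,1]

```text
clock: 16.6
ee_pos: [490.6, -34.1, 362.1]
tool_rot: [-179.4, 1.6, 67.0]
wrist_force: [-0.5, 0.1, -2.9]
gripper_width: 0.5
```

```bash
python3 to.py 512 -175 300 180 0 86.5
python3 - <<'E'
from h import *
s=robot.observe();print(s["ee_pos"],s["tool_rot"])
d=(np.array([512,-175])-s["ee_pos"][:2])/4
for k in range(4):
    a=np.radians(s["tool_rot"][2]+(86.5-s["tool_rot"][2])/4*k);print(k,(np.array([np.cos(a)*d[0]+np.sin(a)*d[1],np.sin(a)*d[0]-np.cos(a)*d[1]])/1000).round(3))
E
```

```text
clock 16.6 shift m [-0.1196  0.0753  0.0646] rotvec [ -0.82   1.46 -19.48] F [-0.5  0.1 -2.9] w 0.5 q [ -6.   -7.4 103.1  -1.3  85.3 -72.9]
[490.64191593 -34.12584782 362.06278328] [-179.4385414     1.56558251   67.02781776]
0 [-0.03   0.019]
1 [-0.032  0.016]
2 [-0.033  0.013]
3 [-0.034  0.01 ]
```

step_arm:
  moves:
    - [-0.03,0.019,0,-0.2,0.4,-4.9,1]
    - [-0.032,0.016,0,-0.2,0.4,-4.9,1]
    - [-0.033,0.013,0,-0.2,0.4,-4.9,1]
    - [-0.034,0.01,0,-0.2,0.3,-4.9,1]
    - [0,0,0.04,0,0,0,1]
    - [0,0,0.05,0,0,0,1]
    - [0,0,0.05,0,0,0,1]
    - [0,0,0,0,0,0,1]

```text
clock: 17.6
ee_pos: [504.6, -186.3, 207.1]
tool_rot: [-178.9, 0.1, 86.6]
wrist_force: [-0.5, -0.5, -2.7]
gripper_width: 0.5
```

```bash
python3 to.py 512 -175 100 180 0 86.5; python3 snap.py wrist w13; python3 snap.py top t13
```

```text
clock 17.6 shift m [0.012  0.0087 0.1069] rotvec [-1.06  0.14  0.08] F [-0.5 -0.5 -2.7] w 0.5 q [ -22.6    2.2  110.1   -0.5   68.7 -109. ]
17.6 pos [ 504.6 -186.3  207.1] rot [-1.789e+02  1.000e-01  8.660e+01] q [ -22.6    2.2  110.1   -0.5   68.7 -109. ] F [-0.5 -0.5 -2.7] w 0.5
17.65 pos [ 506.7 -187.1  210.2] rot [-179.2    0.2   86.6] q [ -22.6    2.1  109.8   -0.5   68.7 -109. ] F [-0.9 -0.4 -3. ] w 0.497
```

View pics/w13.png

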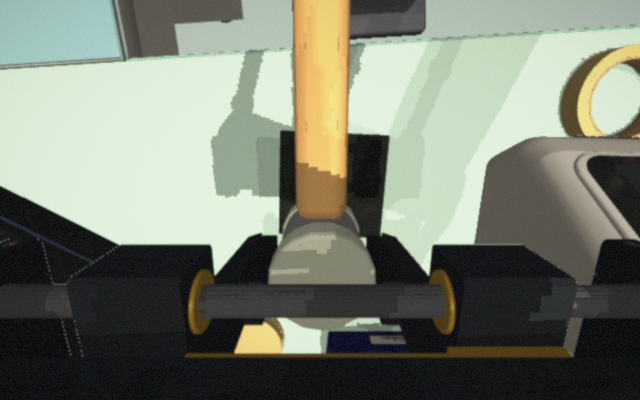

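step_arm:
  moves:
    - [0.012,0.006,0.04,-0.9,0,0,1]
    - [0,0,0.04,0,0,0,1]
    - [0,0,0.03,0,0,0,1]
    - [0,0,0.02,0,0,0,1]
    - [0,0,0,0,0,0,1]

```text
clock: 18.32
ee_pos: [531.1, -182.4, 97.9]
tool_rot: [177.9, 1.0, 86.6]
wrist_force: [0.1, -0.1, -3.2]
gripper_width: 0.503
```

```bash
python3 to.py 512 -175 60 180 0 86.5
```

```text
clock 18.32 shift m [ 0.0069 -0.0209  0.037 ] rotvec [2.13 0.96 0.14] F [ 0.1 -0.1 -3.2] w 0.503 q [ -21.3    9.   115.2   -0.3   53.5 -107.8]
```

step_arm:
  moves:
    - [0.007,-0.02,0.01,1.8,0.8,0,1]
    - [0,0,0.01,0,0,0,1]
    - [0,0,0,0,0,0,1]

```text
clock: 18.7
ee_pos: [514.8, -175.4, 81.4]
tool_rot: [179.3, 0.3, 86.6]
wrist_force: [-0.1, -0.6, -4.1]
gripper_width: 0.501
```

```bash
python3 to.py 512 -175 60 180 0 86.5
```

```text
clock 18.7 shift m [ 0.0004 -0.0031  0.0214] rotvec [0.7  0.28 0.15] F [-0.1 -0.6 -4.1] w 0.501 q [-2.140e+01  9.300e+00  1.169e+02 -1.000e-01  5.310e+01 -1.080e+02]
```

step_arm:
  moves:
    - [0,-0.003,0.012,0.6,0.2,0,1]
    - [0,0,0.01,0,0,0,1]
    - [0,0,0.004,0,0,0,1]
    - [0,0,0,0,0,0,1]

```text
clock: 19.2
ee_pos: [512.1, -175.6, 53.8]
tool_rot: [179.9, 0.1, 86.6]
wrist_force: [-0.2, -0.1, -3.0]
gripper_width: 0.499
```

```bash
python3 to.py 512 -175 47.5 180 0 86.5
```

```text
clock 19.2 shift m [ 0.0006 -0.0002  0.0063] rotvec [0.09 0.08 0.14] F [-0.2 -0.1 -3. ] w 0.499 q [-2.150e+01  1.160e+01  1.177e+02 -1.000e-01  5.060e+01 -1.081e+02]
```

step_arm:
  moves:
    - [0,0,0.004,0,0,0,1]
    - [0,0,0.002,0,0,0,1]
    - [0,0,0.001,0,0,0,1]

```text
clock: 19.58
ee_pos: [513.3, -175.9, 47.2]
tool_rot: [179.8, 0.1, 86.6]
wrist_force: [1.0, 1.4, 0.8]
gripper_width: 0.501
```

```bash
python3 to.py 512 -175 47.5 180 0 86.5; python3 snap.py side s14;python3 -c "
from h import *
crop(cv2.imread('pics/s14.png'),310,410,200,275,8,'pics/s14c.png')"
```

```text
clock 19.57 shift m [ 0.0008 -0.0013 -0.0003] rotvec [0.21 0.1  0.13] F [1.  1.4 0.8] w 0.501 q [ -21.5   12.1  117.8   -0.    49.8 -108.1]
19.57 pos [ 513.3 -175.9   47.2] rot [1.798e+02 1.000e-01 8.660e+01] q [ -21.5   12.1  117.8   -0.    49.8 -108.1] F [1.  1.4 0.8] w 0.501
```

View pics/s14c.png

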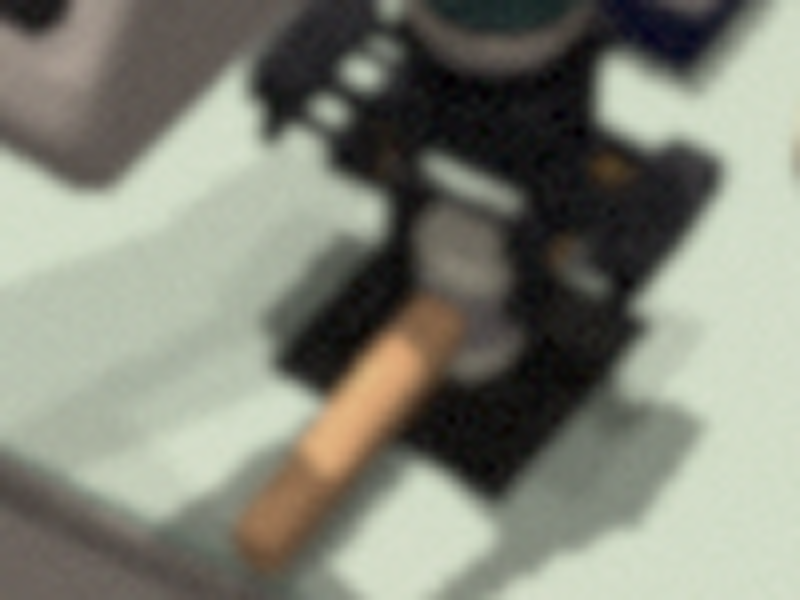

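Down on the pad: the load is off the wrist (force about 0) at the same height as the pick. Releasing.

step_arm:
  moves:
    - [0,0,0,0,0,0,0.4]
    - [0,0,0,0,0,0,0]
    - [0,0,0,0,0,0,0]
    - [0,0,0,0,0,0,0]
    - [0,0,0,0,0,0,0]
    - [0,0,0,0,0,0,0]

```text
clock: 20.38
ee_pos: [514.9, -176.7, 49.2]
tool_rot: [179.6, 0.2, 86.6]
wrist_force: [0.7, 0.3, 0.3]
gripper_width: 1.001
```

```bash
python3 to.py 512 -175 47.5 180 0 86.5
```

```text
clock 20.38 shift m [ 0.0015 -0.003   0.0017] rotvec [0.42 0.18 0.15] F [0.7 0.3 0.3] w 1.001 q [-2.150e+01  1.200e+01  1.177e+02 -1.000e-01  4.980e+01 -1.081e+02]
```

step_arm:
  moves:
    - [0.001,-0.002,-0.02,0,0,0,0]
    - [0,0,-0.04,0,0,0,0]
    - [0,0,-0.05,0,0,0,0]
    - [0,0,-0.05,0,0,0,0]
    - [0,0,-0.04,0,0,0,0]
    - [0,0,0,0,0,0,0]
    - [0,0,0,0,0,0,0]

```text
clock: 21.25
ee_pos: [509.8, -174.2, 252.7]
tool_rot: [179.9, 0.1, 86.6]
wrist_force: [-0.4, 0.5, -1.2]
gripper_width: 1.0
```

```bash
python3 snap.py wrist w15;python3 snap.py side s15;python3 snap.py top t15; python3 -c "
from h import *
s=cv2.imread('pics/s15.png');w=cv2.imread('pics/w15.png')
crop(w,240,420,60,240,2.5,'pics/w15c.png')
a=cv2.resize(s[140:205,190:275],None,fx=4.5,fy=4.5,interpolation=2);b=cv2.resize(s[210:275,320:405],None,fx=4.5,fy=4.5,interpolation=2);cv2.imwrite('pics/c15.png',np.hstack([a,b]))"
```

```text
21.25 pos [ 509.8 -174.2  252.7] rot [1.799e+02 1.000e-01 8.660e+01] q [-2.150e+01 -3.000e-01  1.077e+02 -1.000e-01  7.240e+01 -1.081e+02] F [-0.4  0.5 -1.2] w 1.0
21.3 pos [ 510.  -174.2  252.7] rot [1.798e+02 1.000e-01 8.660e+01] q [-2.150e+01 -3.000e-01  1.077e+02 -1.000e-01  7.240e+01 -1.081e+02] F [ 0.1  0.7 -0.6] w 0.995
21.35 pos [ 509.7 -174.1  252.2] rot [1.799e+02 1.000e-01 8.660e+01] q [ -21.5   -0.3  107.7   -0.    72.4 -108.1] F [ 0.6 -0.5 -0.8] w 0.996
```

View pics/w15c.png

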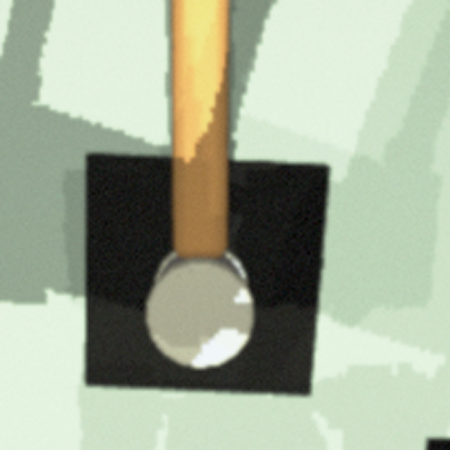

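View pics/c15.png

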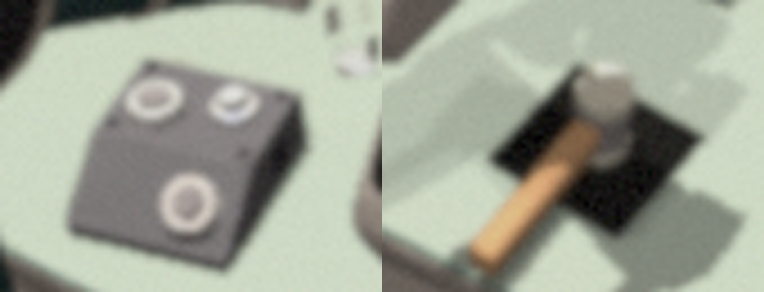

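View pics/t15.png

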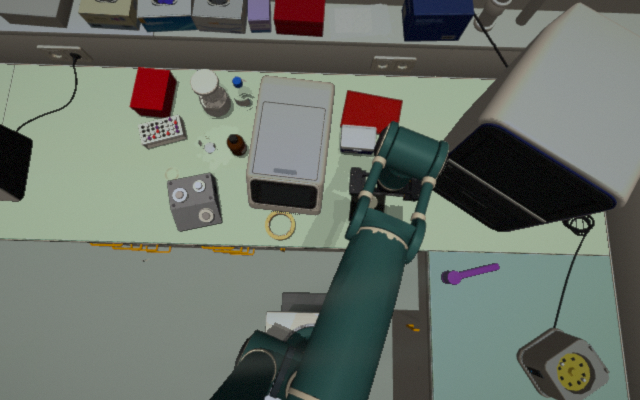

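Run:
```python
from h import *
import pickle
m=pickle.load(open("pics/w15.pkl","rb"))
c=lambda x,y:(240+(x+.5)/2.5-.5,60+(y+.5)/2.5-.5)
print(onz(m,c(200,313),76).round(1))
p=np.array([onz(m,c(*q),6) for q in [(86,154),(329,165),(310,394),(86,384)]]);print(p.mean(0).round(1))
print(robot.finish_job())
```

```text
[ 513.6 -175.9   76. ]
[ 511.6 -174.9    6. ]
the job is handed in; nothing more can be done
None
```

I knocked in both lock pins, the upright one first and then the one on the slope. The mallet is back upright on its pad and the job is handed in; it reported no verdict.

- **Grip:** I held the mallet by its round head, pointing along the tool. Each blow therefore went straight down the pin's axis.
- **First grasp:** It went wrong. The gripper slid about 8 mm off the head, so I opened it and gripped again higher up. The mallet then stayed put in the fingers for the rest of the job.
- **Blows:** I used one blow per pin at a commanded 150 mm/s or so, within about half a degree of the axis. By the measured poses the strikes were about 2–4 mm off the centre of the mallet's face. Each pin was driven an estimated 23 mm and snapped home the rest of the way.
- **Pins:** The last side camera picture shows both pins sitting low in their collars. I checked this by eye and did not measure how far they went in.
- **Mallet:** The last wrist picture puts its centre about 2 mm from the middle of the pad, with no tilt visible in the pictures.
- **Everything else:** Comparing the first and last top pictures by eye, nothing else has moved; the arm hides the area around the pad. The gripper was open and clear of everything, and the clock read about 21 s of the 72 s allowed.
- **Disagreement:** The cameras differed by up to about 4 mm on where the slope pin was. I aimed between their readings.

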